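# Centre the pot on the weighing plate and zero the scale

### The arm

A 6-joint arm with a two-finger parallel gripper is mounted at the origin on the work surface. World frame = base frame: x ahead of the robot, y to its left, z up, the work surface at z = 0. Lengths are in m, angles in rad, forces in N, time in s.
With the tool pointing down it reaches from about 0.375 to 0.9 m from the base axis. Payload 3.1 kg.
Tool frame: the origin (TCP) lies where the fingers leave the gripper's body, on its centre line; the fingertips stand manip.tip_reach ahead of it and the grasp point (between the pads) lies 54 mm ahead of it (manip.tip_reach is the distance from the TCP to the fingertips, in m); z points along the fingers, y is the direction in which the jaws open and shut (so a half turn about z gives the same grasp; the last joint's range is limited). The gripper opens to 85 mm and grips with 20 to 120 N. Pads are 22 mm wide; open, the fingers measure 114 mm over their backs; the gripper's body (76 mm by 85 mm) begins 54 mm behind the grasp point. The pads swing forward as they close: fully open they stand 13 mm farther back than shut.
Start: joints at [0.969, 0.527, 1.433, -0, 1.181, -0.178], TCP at [0.257, 0.57, 0.304] pointing down, gripper open.
Joint ranges: [-3.08, 3.08], [-0.75, 2.2], [0.22, 2.44], [-1.43, 4.57], [0, 2.65], [-2.85, 2.85]. Speed limits (rad/s): [2.79, 2.79, 3.14, 3.14, 3.14, 3.14].

### API

Orientations are given as a unit quaternion [x, y, z, w].
In Python, from station import manip, cams, order gives the robot as it stands. The module is installed in compiled form; this text tells all that it offers.
- The arm moves only by the tool drive_tool, never from a script. Its arguments are lists of equal length, an entry for each row: "linear": the shift along the tool's x, y, z in mm, a list of three; "rot": the turn, a rotation vector about the tool's x, y, z in degrees, a list of three; "hand": the finger opening in mm, from 0 to 85.4. A call has 1 to 20 rows; each row shifts and turns the pose as measured when the row begins, along the tool's axes as they then stand; what a row does not reach is not made up. A row lasts 1/12 s, in which the tool goes at most 41.7 mm and 7.16 degrees, less where a joint would pass 70% of its speed; a pose out of reach is approached as far as the arm can. A call with a gripper value outside its range is refused whole. The fingers move at their own pace and stop on an object; "force" is the grip in N (left out, the last holds). Time passes only in rows, so rows that do not move let the fingers close. It gives the time, the measured TCP pose, the force and the opening at its end, in the units of the state.
- manip.sense(): the state, without advancing time (a new reading comes with each control period).
- cams.snapshot(name): name is "scene" or "top" or "wrist"; returns the picture (420x560x3 uint8, red, green, blue); there is no depth.
- cams.camera_model(name): a dict with "vfov" (degrees; the focal length in pixels is half the picture's height over the tangent of half this angle, whatever the lens; pixels are square), "cx", "cy" (the principal point, pixels), "rvec" (rotation vector, rad) and "tvec" (3), from world to camera coordinates, as OpenCV has them. Camera axes: x right, y down, z forward; pixel columns grow to the right and rows downward; lengths in m; the calibration is good to about 2 mm. The wrist camera is an equidistant fisheye: a pixel r from the principal point sees the ray r / f radians off the axis. A picture is of the moment at which its call begins: read the wrist's pose just before it. camera_model takes no time and is no camera call; for the wrist camera it gives the pose at the moment of the call.
- order.sign_off(): hands the job in, once; it reports no verdict.
Trained networks look in the newest picture that a camera, given by its name, has taken for a name from the list of things; names that differ only in an ending like _2 or _b are one class to them, and where a whole thing is asked for, a point or a joint stands for the part that bears it (a point fixed in the world has none). Each returns a list of dicts, best first, with "score" (0 to 1); they miss things now and then, are a little off and sometimes report something else, mostly with a low value. They report only what shows in the picture. A call takes as long as a camera call. They do not tell look-alikes from the thing itself.
- cams.regions_of(label, camera): "pixels" (420x560 bool, what is visible of it) and "rect" ([left, top, right, bottom] in pixels, round what is visible of it).
- cams.spot_point(label, camera): "at" ([column, row] in pixels: a listed point, or the origin of a listed thing).
The state is a dict: "t": time; "q": joint angles; "qd": joint speeds; "tau": joint torques, N m; "tcp_pos": TCP position; "tool_rot": TCP orientation; "force": force on the tool from outside, world axes, zero at the start; "ft_torque": the same for the moment, N m; "finger_gap": opening from 0.0 (shut) to 1.0 (fully open).
Only numpy, scipy, OpenCV 4.12 (cv2) and the standard library are available. Lean on these libraries where they do the work, as an engineer would, in place of code of your own. Each camera call takes 0.05 s, during which the arm holds its last target. There are 200 camera calls.

### The job

The small pot-bellied ceramic pot stands off-centre on the little round plate of the kitchen scale. Nudge it to the middle of the plate with light taps of the fingertips, without gripping, lifting or toppling it, so that the same width of plate shows all round; then, with the pot standing free, press the scale's round zero button right down and let it go. Leave everything else on the counter where it is.

Things in the scene. Friction and masses are not known exactly. Their poses are not given: they have to be found in the camera images.
- pot: white ceramic pot, round and wobbly on a narrow foot, 0.09 to 0.18 kg, 52 mm tall: foot 36 mm across, round belly 58 mm across at its widest 24 mm above the foot, neck 47 mm across at 44 mm, open rim 52 mm across at the top. Stands on the plate, 15 to 27 mm off its centre in any direction. Slides when pushed at the belly or lower (0.3 to 0.9 N); pushed at the rim or hard, it tips. Origin at the centre of its underside, z up through its mouth.
- plate: round flat steel weighing plate of the scale, fixed, 80 mm across and 8 mm thick; its top is 44 mm above the counter. Origin at the centre of its underside, 8 mm below its top face; z up. Its yaw means nothing.
- scale: white kitchen scale, fixed to the counter. Body 185 mm (x) by 130 mm (y) by 22 mm high, carrying the plate on a short neck. Origin on the counter right under the plate's centre; the body reaches 60 mm from there along its own +x, 125 mm along its own -x (roughly towards the robot, where the button is) and 65 mm to either side.
- zero_top (a point): centre of the top face of the scale's zero button, a grey round push button 24 mm across in a low housing on the scale's body, 95 mm from the plate's centre; pressed straight down. Its top is 44 mm above the counter, level with the top of the plate; the housing around it, 40 mm across, is 10 mm lower.
- zero (a joint): travel of the zero button: 0 up, 0.006 m fully pressed; a spring returns it; about 4 N presses it fully.
- ramekin: straight-sided white ceramic ramekin, open, 84 mm across and 42 mm tall, standing on the counter to the left of the scale; origin at the centre of its underside. Leave alone.
- nipple: pink silicone bottle nipple standing on its flange, 42 mm across and 40 mm tall, on the counter to the right of the scale; origin at the centre of its underside. Leave alone.
- collar: white plastic bottle collar, a ring 48 mm across and 16 mm tall, on the counter to the right of the scale; origin at the centre of its underside. Leave alone.
- spoon: white plastic feeding spoon, 140 mm long, lying on the counter beyond the scale, roughly crosswise; origin under its middle, its x axis runs along it. Leave alone.
- bottle: clear baby bottle, 58 mm across and 150 mm tall, standing on the counter well to one side; origin at the centre of its underside. Leave alone.
- jar: glass jar with steel lid, 68 mm across and 85 mm tall, standing on the counter well to the other side; origin at the centre of its underside. Leave alone.
There are look-alikes about, which are no part of the job. Leave any purple or red look-alike of the scale alone.

How it is judged:
On the way, in this order (a step that is already met when the one before it is completed fails the run):
1. the pot stands still and untouched at the middle of the plate (within 6 mm) (horizontal distance between pot and plate below 0.006 m and angle between pot's own z axis and vertical below 0.06 rad and linear speed of pot below 0.01 m/s and contact force between the fingers and pot below 0.05 N), for 0.3 s.
2. the zero button is pressed down (5 mm or more of its 6 mm) (value of joint zero above 0.005 m), for 0.05 s.
At the end, for the whole second after the job is handed in: the pot stands upright (within 0.06 rad) and at rest on the plate, its centre within 6 mm of the plate's centre, and the zero button is up again (under 2 mm) (horizontal distance between pot and plate below 0.006 m and angle between pot's own z axis and vertical below 0.06 rad and linear speed of pot below 0.01 m/s and z of pot in the frame of plate between 0.005 and 0.011 m and value of joint zero below 0.002 m); the robot touches nothing.
It fails at once if the pot is tipped by more than 0.35 rad or knocked off the plate (angle between pot's own z axis and vertical above 0.35 rad or z of pot in the frame of plate below 0.003 m).
It fails at once if the pot is lifted more than 12 mm off the plate (z of pot in the frame of plate above 0.02 m).
It fails at once if the pot is gripped or struck hard (over 8 N from the fingers) (contact force between the fingers and pot above 8 N).
It fails at once if the zero button is pressed while the pot is off-centre (over 8 mm) (value of joint zero above 0.004 m and horizontal distance between pot and plate above 0.008 m).
It fails at once if another thing on the counter is moved by more than 20 mm (distance of any of ramekin, nipple, collar, spoon, bottle, jar from where it was at the start of the episode above 0.02 m).
It also fails if it takes over 58 s, if anything falls off the work surface, if the arm or the gripper's body presses on something with over 40 N, if the wrist force passes 120 N, or if a joint passes its speed limit or range.

## Working session

There is one attempt and no reset: what is moved stays moved. The work goes in short steps, Python scripts to look and compute and a tool call to move; the robot and the scene stay as the last step left them, time stands still between calls to the robot, and variables do not carry over. Pictures are saved under pics/ and viewed, about 8 in all and at most 12, crops included, and the job is handed in when it is done.

Besides the shell and the picture viewer there is one more tool, called after "Emit:" as name(argument=value, ...) on one line, values as JSON. drive_tool: Moves the arm, as the interface text tells. Its arguments: {"type":"object","properties":{"linear":{"type":"array","items":{"type":"array","items":{"type":"number"}}},"rot":{"type":"array","items":{"type":"array","items":{"type":"number"}}},"hand":{"type":"array","items":{"type":"number"}},"force":{"type":"number"}},"required":["linear","rot","hand"]}

```bash
mkdir -p pics
cat > h.py <<'E'
import numpy as np, cv2
from station import manip, cams, order
from scipy.spatial.transform import Rotation as R
def ray(m,px):
    f=210/np.tan(np.radians(m["vfov"])/2)
    d=np.array([px[0]-m["cx"],px[1]-m["cy"]])/f
    return np.array([d[0],d[1],1.])
def cam(m):
    Rm=cv2.Rodrigues(np.array(m["rvec"],float))[0]; t=np.array(m["tvec"],float).ravel()
    return Rm,t
def onz(name,px,z):
    m=cams.camera_model(name); Rm,t=cam(m); c=-Rm.T@t; d=Rm.T@ray(m,px)
    return c+d*(z-c[2])/d[2]
def proj(name,P):
    m=cams.camera_model(name); Rm,t=cam(m); p=Rm@np.asarray(P)+t
    f=210/np.tan(np.radians(m["vfov"])/2)
    return p[:2]/p[2]*f+[m["cx"],m["cy"]]
def save(name,fn,crop=None,s=1):
    im=cams.snapshot(name)
    o=im
    if crop: o=im[crop[1]:crop[3],crop[0]:crop[2]]
    cv2.imwrite("pics/"+fn,cv2.resize(o,None,fx=s,fy=s,interpolation=cv2.INTER_CUBIC)[:,:,::-1]); return im
E
python3 - <<'E'
from h import *
print({k:np.round(v,3).tolist() if k!='t' else v for k,v in manip.sense().items()}, manip.tip_reach)
a=save("scene","s0.png");b=save("top","t0.png")
cv2.imwrite("pics/st0.png",cv2.resize(np.vstack([a,b]),(560*600//840*1,600))[:,:,::-1])
for c in("scene","top"):
    m=cams.camera_model(c);Rm,t=cam(m);print(c,m["vfov"],-Rm.T@t)
    for l in("pot","plate","scale","zero_top","ramekin","nipple","collar","spoon","bottle","jar"):
        z={"plate":.036,"pot":.044,"zero_top":.044}.get(l,0)
        for r in cams.spot_point(l,c)[:3]: print(l,np.round(r["at"],1),round(r["score"],2),np.round(onz(c,r["at"],z),4))
E
```

```text
{'t': 0.0, 'q': [0.968, 0.528, 1.434, 0.0, 1.181, -0.178], 'qd': [0.0, 0.001, 0.0, -0.0, -0.002, 0.001], 'tau': [0.0, -44.235, -17.803, -0.0, 0.008, -0.0], 'tcp_pos': [0.257, 0.569, 0.303], 'tool_rot': [0.21, 0.978, -0.001, -0.0], 'force': [0.597, -1.033, 0.257], 'ft_torque': [-0.048, 0.014, -0.027], 'finger_gap': 1.0} 0.0726
scene 50.703293628404694 [ 1.1424201  -0.24411708  1.01226482]
pot [313.5 191.4] 0.94 [0.5403 0.0976 0.044 ]
plate [319.8 192.3] 0.89 [0.5442 0.115  0.036 ]
scale [381.8 126.9] 0.84 [0.3659 0.4101 0.    ]
scale [321.  202.8] 0.81 [0.5555 0.1167 0.    ]
scale [223.  173.4] 0.6 [ 0.3603 -0.1036  0.    ]
zero_top [296.4 167.3] 0.57 [0.448  0.0867 0.044 ]
zero_top [373.   96.5] 0.57 [0.2755 0.4189 0.044 ]
zero_top [199.9 149.6] 0.42 [ 0.2884 -0.1453  0.044 ]
ramekin [345.8 171. ] 0.77 [0.4809 0.2293 0.    ]
nipple [262.8 206.8] 0.71 [ 0.5097 -0.0369  0.    ]
collar [292.  238.4] 0.63 [ 6.299e-01 -3.000e-04  0.000e+00]
spoon [352.6 231.8] 0.69 [0.6696 0.156  0.    ]
bottle [414.8 164.1] 0.7 [0.5312 0.4281 0.    ]
jar [119.8 241.7] 0.64 [ 0.4762 -0.4206  0.    ]
top 44.49358502645143 [ 0.27387784 -0.01660572  1.55825096]
pot [255.3 199.3] 0.53 [0.5404 0.0947 0.044 ]
plate [248.9 196.5] 0.69 [0.5503 0.1147 0.036 ]
scale [314.3 263. ] 0.88 [ 0.3534 -0.083   0.    ]
scale [249.5 197.4] 0.83 [0.554  0.1159 0.    ]
scale [150.4 256.6] 0.72 [0.3706 0.4147 0.    ]
zero_top [148.5 285.5] 0.55 [0.2835 0.4041 0.044 ]
zero_top [339.  287.8] 0.45 [ 0.2799 -0.1524  0.044 ]
zero_top [257.7 226.4] 0.4 [0.4586 0.0864 0.044 ]
ramekin [212.2 219.6] 0.78 [0.4846 0.2295 0.    ]
nipple [214.7 221.6] 0.65 [0.4784 0.2216 0.    ]
nipple [295.8 214.1] 0.63 [ 0.5023 -0.0271  0.    ]
collar [287.9 174.8] 0.62 [ 0.6256 -0.0024  0.    ]
bottle [143.8 208.3] 0.7 [0.5192 0.4424 0.    ]
jar [429.  229.1] 0.76 [ 0.4573 -0.4313  0.    ]
```

View pics/t0.png

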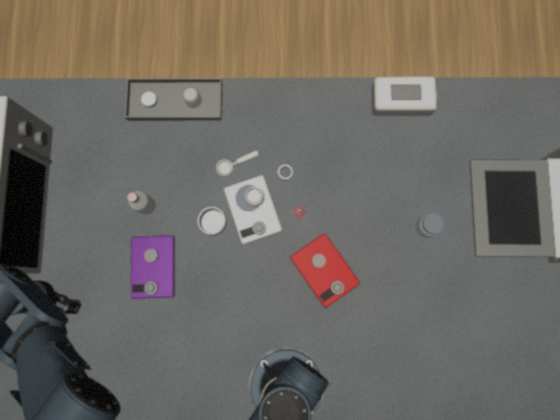

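View pics/s0.png

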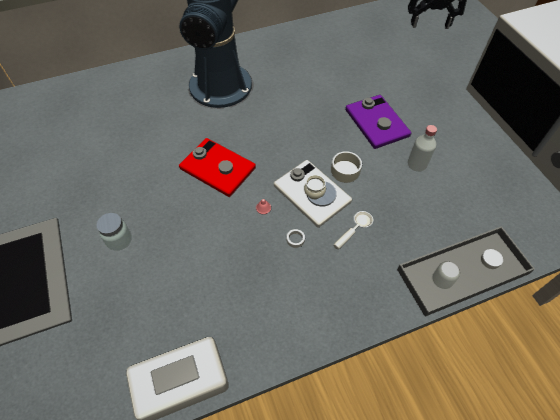

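The white scale is at top (249,197) and scene (313,192), with the pot at scene (315,185). The look-alikes are the red scale at top (325,270) and scene (218,166), and the purple one at top (152,267) and scene (378,120). I choose the white one, and I'll move over it and check from the wrist.

Emit:
drive_tool(linear=[[-29.5, -26, 0], [-29.5, -26, 0], [-29.5, -26, 0], [-29.5, -26, 0], [-29.5, -26, 0], [-29.5, -26, 0], [-29.5, -26, 0], [-29.5, -26, 0], [-29.5, -26, 0], [-29.5, -26, 0], [-29.5, -26, 0], [-29.5, -26, 0], [-29.5, -26, 0], [-29.5, -26, 0], [-29.5, -26, 0], [0, 0, 0]], rot=[[0, 0, 0], [0, 0, 0], [0, 0, 0], [0, 0, 0], [0, 0, 0], [0, 0, 0], [0, 0, 0], [0, 0, 0], [0, 0, 0], [0, 0, 0], [0, 0, 0], [0, 0, 0], [0, 0, 0], [0, 0, 0], [0, 0, 0], [0, 0, 0]], hand=[0, 0, 0, 0, 0, 0, 0, 0, 0, 0, 0, 0, 0, 0, 0, 0])

```text
t: 2.43
tcp_pos: [0.5152, 0.0125, 0.3047]
tool_rot: [0.206, 0.979, 0.005, 0.008]
force: [0.7, -0.4, 0.2]
finger_gap: -0.004
```

```bash
cat >> h.py <<'E'
def wray(m,px):
    f=210/np.tan(np.radians(m["vfov"])/2); d=np.array([px[0]-m["cx"],px[1]-m["cy"]]); r=np.hypot(*d)+1e-9
    return np.array([*(d/r*np.sin(r/f)),np.cos(r/f)])
def wonz(m,px,z):
    Rm,t=cam(m); c=-Rm.T@t; d=Rm.T@wray(m,px); return c+d*(z-c[2])/d[2]
def wproj(m,P):
    Rm,t=cam(m); p=Rm@np.asarray(P)+t; f=210/np.tan(np.radians(m["vfov"])/2)
    rho=np.hypot(p[0],p[1]); return p[:2]/rho*np.arctan2(rho,p[2])*f+[m["cx"],m["cy"]]
E
cat > look.py <<'E'
import sys
from h import *
m=cams.camera_model("wrist");s=manip.sense();save("wrist",sys.argv[1])
Rm,t=cam(m)
print("t",s["t"],"tcp",np.round(s["tcp_pos"],4),np.round(s["tool_rot"],4),"F",np.round(s["force"],2),"gap",s["finger_gap"])
print("cam",m["vfov"],np.round(-Rm.T@t,3),"axis",np.round(Rm[2],3))
for l,z in(("pot",.044),("plate",.036),("zero_top",.044),("scale",0)):
    for r in cams.spot_point(l,"wrist")[:2]: print(l,np.round(r["at"],1),round(r["score"],2),np.round(wonz(m,r["at"],z),4))
for l in("pot","plate"):
    for r in cams.regions_of(l,"wrist")[:1]:
        print(l,"rect",r["rect"],r["score"]); np.save(f"m_{l}.npy",r["pixels"])
E
python3 look.py w1.png
```

```text
t 2.4333 tcp [0.5152 0.0125 0.3047] [0.2055 0.9786 0.0048 0.0079] F [ 0.7  -0.4   0.21] gap -0.003974448232061234
cam 65.70646984690485 [0.451 0.039 0.375] axis [ 0.269 -0.104 -0.957]
pot [356.5 181.3] 0.59 [0.5489 0.0924 0.044 ]
pot [233.8 193.2] 0.46 [ 0.5086 -0.0317  0.044 ]
plate [377.1 175.3] 0.61 [0.5542 0.1178 0.036 ]
zero_top [314.8 106.7] 0.96 [0.4599 0.0808 0.044 ]
zero_top [62.7 61. ] 0.59 [ 0.2796 -0.1514  0.044 ]
scale [139.4  98. ] 0.95 [ 0.3618 -0.0966  0.    ]
scale [307.6 262.7] 0.59 [0.6368 0.0051 0.    ]
pot rect [335.1, 156.4, 397.3, 216.9] 0.59
plate rect [342.8, 139.3, 410.1, 199.2] 0.69
```

View pics/w1.png

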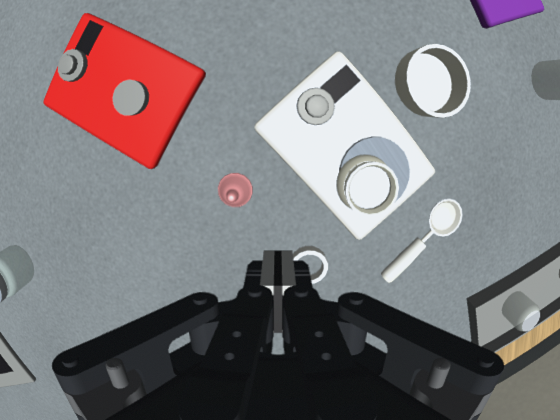

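The wrist view shows the white scale with its button at (316,104), the plate's blue disc around (375,172) and the pot's rim centred near (369,187). The red and purple scales are separate. I'll fit the silhouettes.

```bash
cat > fit.py <<'E'
import sys
from h import *
from scipy.optimize import minimize
def poly(m,c,r,z):
    a=np.linspace(0,2*np.pi,60,endpoint=False)
    return np.array([wproj(m,[c[0]+r*np.cos(k),c[1]+r*np.sin(k),z]) for k in a])
def mask(m,c,rz,S=4):
    o=np.zeros((420,560),np.uint8)
    for r,z in rz: cv2.fillPoly(o,[np.round(poly(m,c,r,z)*16).astype(np.int32)],255,lineType=cv2.LINE_AA,shift=4)
    return o/255.
PL=[(.040,.044),(.040,.036)]
PO=[(.018,.044),(.0245,.053),(.029,.068),(.027,.078),(.0235,.088),(.026,.096)]
def fit(m,im,p0,l0):
    b=im.astype(float); blue=((b[...,2]-b[...,0])>18)&(b.mean(2)>90)
    base=mask(m,l0,[(.055,.044)])>0
    blue=(blue&base).astype(float)
    pot=[r for r in cams.regions_of("pot","wrist")]
    pm=None
    for r in pot:
        ov=(r["pixels"]*mask(m,p0,PO)).sum()
        if ov>0.5*r["pixels"].sum(): pm=r["pixels"].astype(float);break
    def cost(v):
        P=mask(m,v[:2],PO);L=mask(m,v[2:],PL)*(1-P)
        e=np.abs(L-blue).sum()
        if pm is not None: e+=np.abs(P-pm).sum()*.5
        return e
    v=np.r_[p0,l0]; S=np.vstack([v]+[v+.006*d for d in np.eye(4)])
    r=minimize(cost,v,method="Nelder-Mead",options=dict(initial_simplex=S,maxiter=250,xatol=5e-5))
    return r,blue,pm
if __name__=="__main__":
    m=cams.camera_model("wrist"); s=manip.sense(); im=cams.snapshot("wrist")
    g=[float(x) for x in sys.argv[2:6]] 
    r,blue,pm=fit(m,im,g[:2],g[2:]); v=r.x
    print("t",s["t"],"tcp",np.round(s["tcp_pos"],4),"F",np.round(s["force"],2)); print("pot",np.round(v[:2],4),"plate",np.round(v[2:],4),"off mm",np.round((v[2:]-v[:2])*1e3,1),"cost",r.fun,blue.sum(),pm is not None)
    o=im.copy()
    for c,rz,col in((v[:2],PO,(255,0,0)),(v[2:],PL[:1],(0,160,0))):
        for R_,z in rz: cv2.polylines(o,[np.round(poly(m,c,R_,z)*16).astype(np.int32)],True,col,1,cv2.LINE_AA,4)
    q=wproj(m,[*v[2:],.044]).astype(int); y0=max(0,q[1]-65);x0=max(0,q[0]-90); c=(slice(y0,y0+130),slice(x0,x0+180))
    cv2.imwrite("pics/"+sys.argv[1],cv2.resize(np.hstack([im[c],o[c]]),None,fx=2.2,fy=2.2,interpolation=cv2.INTER_CUBIC)[:,:,::-1])
E
python3 fit.py f1.png .545 .095 .550 .116
```

```text
t 2.7833 tcp [0.51   0.0204 0.3041] F [-0.98 -0.07  0.46]
pot [0.5465 0.0948] plate [0.5513 0.1147] off mm [ 4.8 19.9] cost 263.6310572856593 1504.0 True
```

View pics/f1.png

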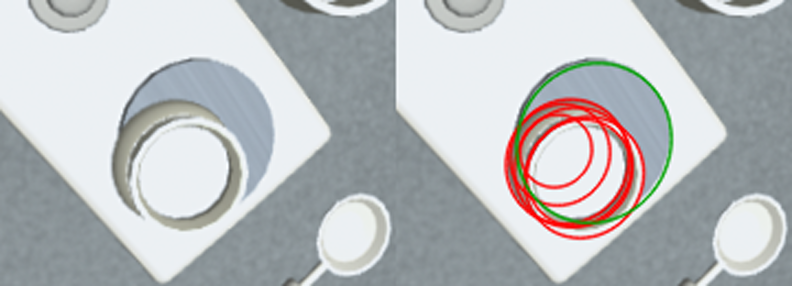

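The fit overlays well: the pot is about (4.8, 19.9) mm short of centre, and the lower rim is only lost as white on white. I'll align tool y with the push direction and go part way down behind the pot.

Emit:
drive_tool(linear=[[0, 0, 0], [0, 0, 0], [-4.5, 4.3, 26], [-4.5, 4.3, 26], [-4.5, 4.3, 26], [-4.5, 4.3, 26], [0, 0, 0], [0, 0, 0], [0, 0, 0]], rot=[[0, 0, -5.3], [0, 0, -5.3], [0, 0, 0], [0, 0, 0], [0, 0, 0], [0, 0, 0], [0, 0, 0], [0, 0, 0], [0, 0, 0]], hand=[0, 0, 0, 0, 0, 0, 0, 0, 0])

```text
t: 3.63
tcp_pos: [0.5337, 0.0425, 0.201]
tool_rot: [0.098, 0.995, 0.005, 0.009]
force: [-0.1, 0.6, 0.5]
finger_gap: -0.002
```

```bash
cat > to.py <<'E'
# usage: to.py x y z pushdirx pushdiry [potx poty platex platey]
import sys
from h import *
s=manip.sense(); Q=R.from_quat(s["tool_rot"]); M=Q.as_matrix()
a=[float(x) for x in sys.argv[1:]]
print("t",s["t"],"tcp",np.round(s["tcp_pos"],4),"toolx",np.round(M[:,0],3),"y",np.round(M[:,1],3),"z",np.round(M[:,2],3),"F",np.round(s["force"],2))
d=np.array(a[3:5]);d/=np.hypot(*d)
Y=np.array([*d,0]);Z=np.array([0,0,-1.]);T=np.c_[np.cross(Y,Z),Y,Z]
print("rot deg in tool",np.round(np.degrees(R.from_matrix(M.T@T).as_rotvec()),2),"lin mm tool now",np.round(M.T@(np.array(a[:3])-s["tcp_pos"])*1e3,1),"in aligned",np.round(T.T@(np.array(a[:3])-s["tcp_pos"])*1e3,1))
E
python3 fit.py f2.png .5465 .0948 .5513 .1147; python3 to.py .5315 .0328 .1306 4.8 19.9
```

```text
t 3.6333 tcp [0.5337 0.0425 0.201 ] F [-0.07  0.57  0.49]
pot [0.5468 0.0947] plate [0.5519 0.1154] off mm [ 5.1 20.7] cost 435.9593310265282 2629.0 True
t 3.7333 tcp [0.5343 0.0422 0.202 ] toolx [-0.98   0.196 -0.019] y [0.196 0.98  0.012] z [ 0.021  0.008 -1.   ] F [-0.22  0.29 -0.26]
rot deg in tool [0.73 1.08 2.24] lin mm tool now [  2.2 -10.6  71.2] in aligned [ 0.5 -9.8 71.4]
```

View pics/f2.png

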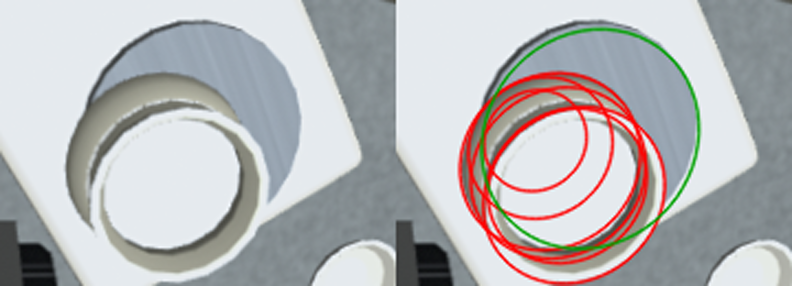

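The plate's green outline sits inside its dark side wall, and the rim matches. The offset is (5.1, 20.7) mm. Next I'll descend behind the pot.

Emit:
drive_tool(linear=[[0, 0, 0], [0, -5, 17], [0, -5, 18], [0, 0, 18], [0, 0, 18], [0, 0, 0], [0, 0, 0]], rot=[[0.7, 1.1, 2.2], [0, 0, 0], [0, 0, 0], [0, 0, 0], [0, 0, 0], [0, 0, 0], [0, 0, 0]], hand=[0, 0, 0, 0, 0, 0, 0])

```text
t: 4.32
tcp_pos: [0.5384, 0.0303, 0.1417]
tool_rot: [0.119, 0.993, -0.0, 0.012]
force: [0.3, 0.3, -0.1]
finger_gap: -0.003
```

```bash
python3 to.py .5313 .0326 .1306 5.1 20.7
python3 - <<'E'
from h import *
save("wrist","w3.png")
E
```

```text
t 4.3167 tcp [0.5384 0.0303 0.1417] toolx [-0.971  0.236 -0.025] y [0.236 0.972 0.002] z [ 0.024 -0.004 -1.   ] F [ 0.28  0.26 -0.11]
rot deg in tool [0.11 1.42 0.18] lin mm tool now [ 7.7  0.6 10.9] in aligned [ 7.4  0.6 11.1]
```

View pics/w3.png

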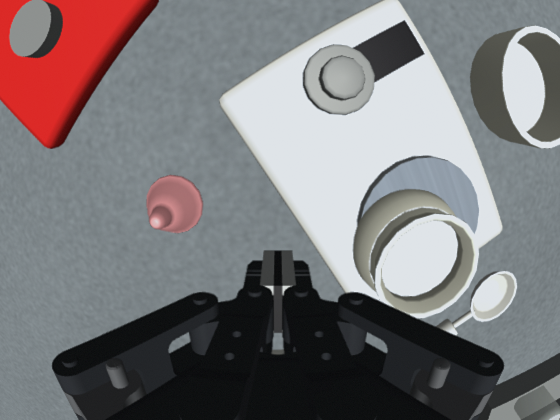

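The shut fingers are at (278,255), beside the pot at (415,250). I'll correct x and go to the tip height.

Emit:
drive_tool(linear=[[0, 0, 0], [7.4, 0.6, 6], [0, 0, 6], [0, 0, 0], [0, 0, 0]], rot=[[0, 1.4, 0], [0, 0, 0], [0, 0, 0], [0, 0, 0], [0, 0, 0]], hand=[0, 0, 0, 0, 0])

```text
t: 4.78
tcp_pos: [0.5326, 0.0327, 0.1348]
tool_rot: [0.119, 0.993, 0.001, 0.005]
force: [0.5, 0.6, -0.2]
finger_gap: -0.001
```

```bash
python3 to.py .5313 .0326 .1306 5.1 20.7;python3 fit.py f3.png .5465 .0948 .5513 .1147
```

```text
t 4.7833 tcp [0.5326 0.0327 0.1348] toolx [-0.972  0.236 -0.01 ] y [0.236 0.972 0.003] z [ 0.011  0.    -1.   ] F [ 0.53  0.57 -0.24]
rot deg in tool [0.16 0.59 0.2 ] lin mm tool now [ 1.3 -0.4  4.2] in aligned [ 1.3 -0.4  4.2]
t 4.7833 tcp [0.5326 0.0327 0.1348] F [ 0.53  0.57 -0.24]
pot [0.5473 0.0956] plate [0.553  0.1171] off mm [ 5.7 21.5] cost 1384.8653979238754 3931.0 True
```

Emit:
drive_tool(linear=[[1.3, 4, 3], [0, 4, 1], [0, 4, 0], [0, 2, 0], [0, 2, 0], [0, 2, 0], [0, 2, 0], [0, 2, 0], [0, 2, 0], [0, 2, 0], [0, 2, 0], [0, 0, 0]], rot=[[0, 0.6, 0.2], [0, 0, 0], [0, 0, 0], [0, 0, 0], [0, 0, 0], [0, 0, 0], [0, 0, 0], [0, 0, 0], [0, 0, 0], [0, 0, 0], [0, 0, 0], [0, 0, 0]], hand=[0, 0, 0, 0, 0, 0, 0, 0, 0, 0, 0, 0])

```text
t: 5.88
tcp_pos: [0.5393, 0.0631, 0.1305]
tool_rot: [0.12, 0.993, 0.001, 0.0]
force: [0.3, 0.1, 0.3]
finger_gap: -0.003
```

```bash
python3 to.py .5313 .0326 .1306 5.1 20.7;python3 fit.py f4.png .5465 .0948 .5513 .1147; python3 -c "
from h import *
save('wrist','w4.png')"
```

```text
t 5.8833 tcp [0.5393 0.0631 0.1305] toolx [-0.971  0.239  0.   ] y [0.239 0.971 0.002] z [ 0.     0.002 -1.   ] F [0.29 0.1  0.3 ]
rot deg in tool [ 0.13 -0.02  0.03] lin mm tool now [  0.5 -31.6  -0.2] in aligned [  0.5 -31.6  -0.1]
t 5.8833 tcp [0.5393 0.0631 0.1305] F [0.29 0.1  0.3 ]
pot [0.5483 0.1038] plate [0.5523 0.1159] off mm [ 4.  12.1] cost 2621.898431372549 4922.0 True
```

View pics/w4.png

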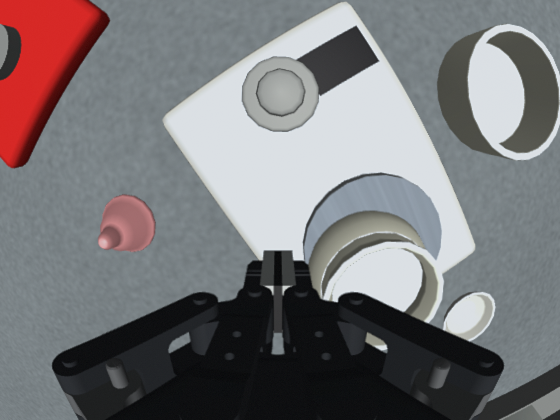

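The pot is sliding upright and now shows about 12 mm of offset, with the TCP-to-pot distance at about 42 mm. I'll push 9 mm more, back off and look from above.

Emit:
drive_tool(linear=[[0, 1.5, 0], [0, 1.5, 0], [0, 1.5, 0], [0, 1.5, 0], [0, 1.5, 0], [0, 1.5, 0], [0, 0, 0], [0, -5, 0], [0, -15, 0], [0, -15, 0], [0, 0, -25], [0, 0, -25], [0, 0, -20], [0, 0, 0], [0, 0, 0], [0, 0, 0]], rot=[[0, 0, 0], [0, 0, 0], [0, 0, 0], [0, 0, 0], [0, 0, 0], [0, 0, 0], [0, 0, 0], [0, 0, 0], [0, 0, 0], [0, 0, 0], [0, 0, 0], [0, 0, 0], [0, 0, 0], [0, 0, 0], [0, 0, 0], [0, 0, 0]], hand=[0, 0, 0, 0, 0, 0, 0, 0, 0, 0, 0, 0, 0, 0, 0, 0])

```text
t: 7.37
tcp_pos: [0.5315, 0.0351, 0.2015]
tool_rot: [0.121, 0.993, 0.002, -0.002]
force: [0.4, 0.9, -0.6]
finger_gap: 0.006
```

```bash
python3 fit.py f5.png .550 .112 .552 .1155; python3 to.py .5313 .0326 .1306 5.1 20.7
```

```text
t 7.3667 tcp [0.5315 0.0351 0.2015] F [ 0.36  0.92 -0.55]
pot [0.5496 0.1128] plate [0.5521 0.1168] off mm [2.5 4. ] cost 323.6589388696655 2797.0 True
t 7.4667 tcp [0.531  0.0353 0.2007] toolx [-0.971  0.24   0.006] y [0.24  0.971 0.002] z [-0.005  0.004 -1.   ] F [ 0.05 -0.23 -0.43]
rot deg in tool [ 0.14 -0.35 -0.03] lin mm tool now [-1.4 -2.7 70.1] in aligned [-0.9 -2.5 70.1]
```

View pics/f5.png

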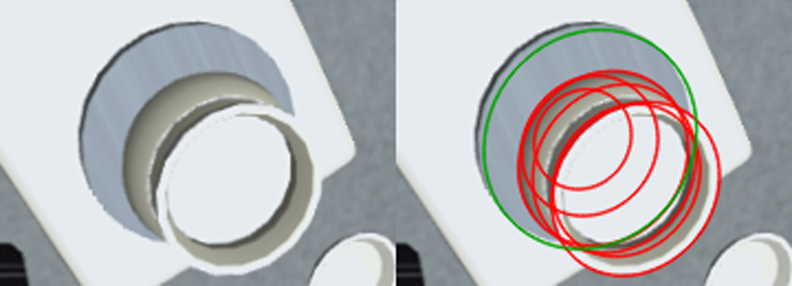

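```bash
sed -i 's/^PL=.*/PL=[(.040,.044)]/' fit.py; python3 fit.py f6.png .550 .112 .552 .1155; python3 -c "
from h import *
Rm,t=cam(cams.camera_model('wrist'));print(-Rm.T@t,Rm[2])"
```

```text
t 7.4667 tcp [0.531  0.0353 0.2007] F [ 0.05 -0.23 -0.43]
pot [0.5499 0.1128] plate [0.5503 0.1155] off mm [0.4 2.8] cost 332.9834371395617 2813.0 True
[0.46458309 0.05052969 0.27192932] [ 0.26179195 -0.06142539 -0.96316764]
```

Emit:
drive_tool(linear=[[0, 0, -25], [0, 0, -25], [-17.5, 24, -15], [-17.5, 24, -15], [-17.5, 24, 0], [-17.5, 24, 0], [0, 0, 0], [0, 0, 0], [0, 0, 0]], rot=[[0, 0, 0], [0, 0, 0], [0, 0, 0], [0, 0, 0], [0, 0, 0], [0, 0, 0], [0, 0, 0], [0, 0, 0], [0, 0, 0]], hand=[0, 0, 0, 0, 0, 0, 0, 0, 0])

```text
t: 8.32
tcp_pos: [0.6219, 0.1155, 0.2733]
tool_rot: [0.121, 0.993, 0.002, -0.013]
force: [-0.6, -1.1, -0.7]
finger_gap: -0.002
```

```bash
python3 fit.py f7.png .550 .112 .552 .1155; python3 -c "
from h import *
Rm,t=cam(cams.camera_model('wrist'));print(-Rm.T@t,Rm[2])"
```

```text
t 8.3167 tcp [0.6219 0.1155 0.2733] F [-0.57 -1.07 -0.71]
pot [0.5495 0.113 ] plate [0.5491 0.1149] off mm [-0.4  1.9] cost 514.2411764705882 1950.0 True
[0.55626222 0.12997846 0.34609881] [ 0.24092601 -0.05924052 -0.96873382]
```

View pics/f7.png

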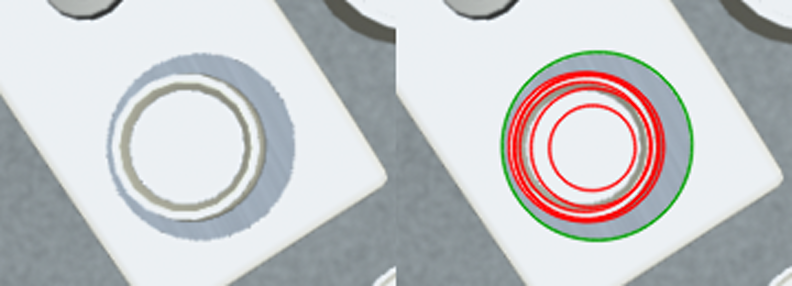

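```bash
python3 fit.py f8.png .550 .112 .552 .1155; sed 's/if pm is not None/if 0/' fit.py > fit2.py; python3 fit2.py f9.png .550 .113 .550 .115
python3 - <<'E'
from h import *
m=cams.camera_model("wrist");cams.snapshot("wrist")
for r in cams.spot_point("zero_top","wrist")[:3]: print(np.round(r["at"],1),r["score"],np.round(wonz(m,r["at"],.044),4))
cams.snapshot("scene"); 
for r in cams.spot_point("pot","scene")[:1]: print("pot",onz("scene",r["at"],.044))
for r in cams.spot_point("plate","scene")[:1]: print("plate",onz("scene",r["at"],.036))
E
```

```text
t 8.4167 tcp [0.6211 0.1149 0.2732] F [-0.89 -0.29 -1.1 ]
pot [0.5493 0.1128] plate [0.5497 0.1144] off mm [0.4 1.7] cost 461.6333333333333 1954.0 True
t 8.5167 tcp [0.6213 0.1146 0.2738] F [-0.99 -0.01 -0.1 ]
pot [0.5495 0.1128] plate [0.5493 0.1145] off mm [-0.2  1.7] cost 406.71764705882356 1959.0 True
[206.1  40.5] 0.95 [0.4573 0.0857 0.044 ]
pot [0.54764584 0.10830311 0.044     ]
plate [0.50597387 0.20579436 0.036     ]
```

The pot is 1.7 mm off centre and stands free. The button at (0.4573, 0.0857) is 97 mm from the plate centre, which agrees with the 95 mm given. Next I'll move over the button.

Emit:
drive_tool(linear=[[30, -13.4, 0], [30, -13.4, 0], [30, -13.4, 0], [30, -13.4, 0], [30, -13.4, 0], [0, 0, 25], [0, 0, 25], [0, 0, 25], [0, 0, 25], [0, 0, 0], [0, 0, 0], [0, 0, 0]], rot=[[0, 0, 0], [0, 0, 0], [0, 0, 0], [0, 0, 0], [0, 0, 0], [0, 0, 0], [0, 0, 0], [0, 0, 0], [0, 0, 0], [0, 0, 0], [0, 0, 0], [0, 0, 0]], hand=[0, 0, 0, 0, 0, 0, 0, 0, 0, 0, 0, 0])

```text
t: 9.87
tcp_pos: [0.4541, 0.0853, 0.1789]
tool_rot: [0.122, 0.993, 0.002, -0.005]
force: [0.7, -0.1, 1.0]
finger_gap: 0.002
```

```bash
python3 to.py .4575 .086 .1166 5.1 20.7
python3 - <<'E'
from h import *
m=cams.camera_model("wrist");save("wrist","w10.png")
for r in cams.spot_point("zero_top","wrist")[:3]: print(np.round(r["at"],1),r["score"],np.round(wonz(m,r["at"],.044),4))
E
```

```text
t 9.8667 tcp [0.4541 0.0853 0.1789] toolx [-0.97   0.242  0.011] y [0.242 0.97  0.004] z [-0.009  0.006 -1.   ] F [ 0.73 -0.14  0.96]
rot deg in tool [ 0.21 -0.61 -0.14] lin mm tool now [-3.8  1.3 62.2] in aligned [-3.1  1.5 62.3]
[279.1 235.2] 0.88 [0.4608 0.0844 0.044 ]
[441.3 205.3] 0.52 [0.4685 0.2028 0.044 ]
```

View pics/w10.png

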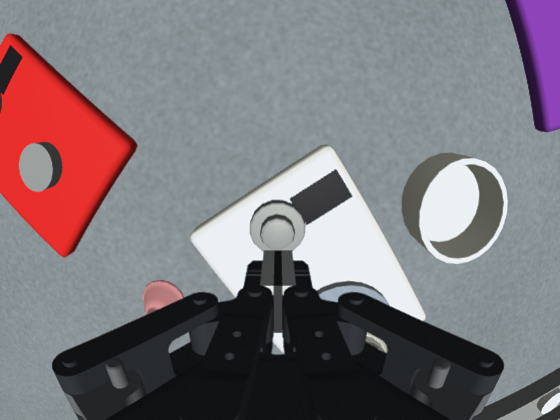

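The fingers are just over the white scale's button at (278,233). I'll descend to about 5 mm above it.

Emit:
drive_tool(linear=[[-3.5, 1.2, 12], [0, 0, 15], [0, 0, 15], [0, 0, 12], [0, 0, 0], [0, 0, 0], [0, 0, 0]], rot=[[0.2, -0.6, -0.1], [0, 0, 0], [0, 0, 0], [0, 0, 0], [0, 0, 0], [0, 0, 0], [0, 0, 0]], hand=[0, 0, 0, 0, 0, 0, 0])

```text
t: 10.55
tcp_pos: [0.4667, 0.0856, 0.133]
tool_rot: [0.12, 0.993, 0.001, 0.013]
force: [-0.5, -0.0, 0.1]
finger_gap: -0.004
```

```bash
python3 to.py .458 .0857 .1166 5.1 20.7
```

```text
t 10.55 tcp [0.4667 0.0856 0.133 ] toolx [-0.971  0.239 -0.026] y [0.239 0.971 0.005] z [ 0.026 -0.001 -1.   ] F [-0.46 -0.01  0.15]
rot deg in tool [0.28 1.49 0.02] lin mm tool now [ 8.9 -2.1 16.2] in aligned [ 8.5 -2.  16.4]
```

Emit:
drive_tool(linear=[[0, 0, 0], [8, -2, 3], [0, 0, 4], [0, 0, 4], [0, 0, 0], [0, 0, 0]], rot=[[0.2, 1.5, 0], [0, 0, 0], [0, 0, 0], [0, 0, 0], [0, 0, 0], [0, 0, 0]], hand=[0, 0, 0, 0, 0, 0])

```text
t: 11.05
tcp_pos: [0.4592, 0.0857, 0.1254]
tool_rot: [0.12, 0.993, 0.001, 0.004]
force: [-0.3, 0.3, 0.0]
finger_gap: 0.0
```

```bash
python3 to.py .458 .0857 .1166 5.1 20.7
```

```text
t 11.05 tcp [0.4592 0.0857 0.1254] toolx [-0.971  0.239 -0.008] y [0.239 0.971 0.003] z [ 0.009  0.001 -1.   ] F [-0.26  0.27  0.04]
rot deg in tool [0.17 0.47 0.04] lin mm tool now [ 1.2 -0.3  8.8] in aligned [ 1.1 -0.3  8.8]
```

Now I'll press slowly to about TCP z 0.110 and check the force.

Emit:
drive_tool(linear=[[1, 0, 2], [0, 0, 2], [0, 0, 2], [0, 0, 2], [0, 0, 2], [0, 0, 2], [0, 0, 2], [0, 0, 2], [0, 0, 1], [0, 0, 0]], rot=[[0, 0.5, 0], [0, 0, 0], [0, 0, 0], [0, 0, 0], [0, 0, 0], [0, 0, 0], [0, 0, 0], [0, 0, 0], [0, 0, 0], [0, 0, 0]], hand=[0, 0, 0, 0, 0, 0, 0, 0, 0, 0])

```text
t: 11.88
tcp_pos: [0.4581, 0.086, 0.1113]
tool_rot: [0.12, 0.993, 0.002, 0.001]
force: [-1.1, 0.4, 4.4]
finger_gap: 0.001
```

```bash
python3 to.py .458 .0857 .1096 5.1 20.7
```

```text
t 11.8833 tcp [0.4581 0.086  0.1113] toolx [-0.971  0.238 -0.001] y [0.238 0.971 0.003] z [ 0.002  0.003 -1.   ] F [-1.09  0.39  4.37]
rot deg in tool [0.18 0.09 0.08] lin mm tool now [ 0.  -0.4  1.7] in aligned [ 0.  -0.4  1.7]
```

4.4 N at about 5 mm. I'll go on to the stop, where the force should rise past the spring's.

Emit:
drive_tool(linear=[[0, 0, 1.5], [0, 0, 1.5], [0, 0, 1.5], [0, 0, 1]], rot=[[0, 0, 0], [0, 0, 0], [0, 0, 0], [0, 0, 0]], hand=[0, 0, 0, 0])

```text
t: 12.22
tcp_pos: [0.4578, 0.0861, 0.1105]
tool_rot: [0.12, 0.993, 0.002, 0.003]
force: [-2.5, -0.1, 10.1]
finger_gap: 0.001
```

The button has bottomed out: 10 N with z stopped at 0.1105, 6 mm below the button's rest height. I'll release, retreat straight up, then move to a viewing pose.

Emit:
drive_tool(linear=[[0, 0, -6], [0, 0, -15], [0, 0, -30], [0, 0, -30], [0, 0, -30], [0, 0, -30], [-30, 13, -10], [-30, 13, 0], [-30, 13, 0], [-30, 13, 0], [-30, 13, 0], [0, 0, 0], [0, 0, 0], [0, 0, 0], [0, 0, 0]], rot=[[0, 0, 0], [0, 0, 0], [0, 0, 0], [0, 0, 0], [0, 0, 0], [0, 0, 0], [0, 0, 0], [0, 0, 0], [0, 0, 0], [0, 0, 0], [0, 0, 0], [0, 0, 0], [0, 0, 0], [0, 0, 0], [0, 0, 0]], hand=[0, 0, 0, 0, 0, 0, 0, 0, 0, 0, 0, 0, 0, 0, 0])

```text
t: 13.47
tcp_pos: [0.6205, 0.1148, 0.265]
tool_rot: [0.12, 0.993, 0.002, -0.001]
force: [-0.1, -0.4, 0.1]
finger_gap: 0.003
```

```bash
python3 fit.py f11.png .550 .113 .550 .1145; python3 -c "
from h import *
save('wrist','w11.png')"
```

```text
t 13.4667 tcp [0.6205 0.1148 0.265 ] F [-0.06 -0.45  0.06]
pot [0.5491 0.1128] plate [0.5497 0.1149] off mm [0.6 2.1] cost 553.5725490196078 2057.0 True
```

View pics/w11.png

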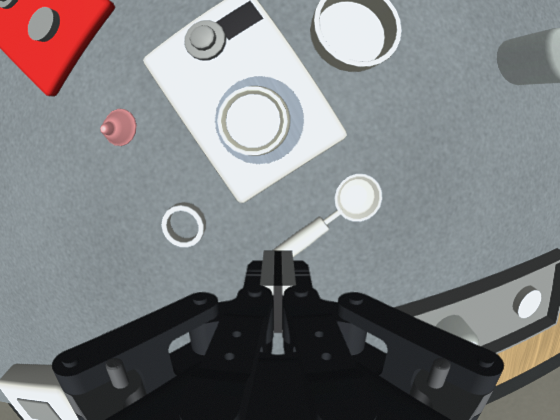

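The pot stands upright at (252,121) on the plate at (260,120), the button at (205,39) is up, and everything else is in place. I'm handing it in.

```bash
python3 -c "
from station import order; print(order.sign_off())"
```

```text
the job is handed in; nothing more can be done
None
```

I pushed the pot about 20 mm to the middle of the plate in two slow pushes with the shut fingertips. Then I pressed the white scale's zero button to its stop, let it go, moved the arm clear and handed the job in at about 13.5 s.

- **Pot:** the last wrist-camera fit puts it about 2 mm from the plate's centre (limit 6 mm), upright. The plate therefore still shows slightly wider on one side. Earlier fits from straight above gave 1.7–2 mm.
- **Button:** it stopped at 10 N with the fingertips 6 mm below its rest height, so I take it as fully pressed. In the last picture it looks up again, but I had no direct reading of its travel.
- **Other things:** the ramekin, nipple, collar and spoon look unmoved in the last picture. The jar is outside it, and the bottle shows only at the edge. The arm touched neither.
- **Checks that disagreed:** a fit that wrongly counted the plate's side wall gave about 4.7 mm before I corrected it. Late on, the scene camera's plate detection was far out, about 10 cm off, probably because the arm was in the way. I ignored it.

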